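# Open the block heater and fit its drilled plate

## Robot

A 7-joint arm with a two-finger parallel gripper is mounted at the origin on the work surface. World frame = base frame: x ahead of the robot, y to its left, z up, the work surface at z = 0. Lengths are in m, angles in rad, forces in N, time in s.
With the tool pointing down it reaches from about 0.425 to 0.8 m from the base axis. Payload 8.3 kg.
Tool frame: the origin (TCP) lies on the front face of the gripper's body, between the roots of the fingers; the fingertips stand 73 mm ahead of it and the grasp point (between the pads) lies 54 mm ahead of it; y points along the fingers, x is the direction in which the jaws open and shut, and the axes are right-handed (so a half turn about y gives the same grasp; the last joint's range is limited). The gripper opens to 85 mm and grips with 20 to 120 N. Pads are 22 mm wide; open, the fingers measure 114 mm over their backs; the gripper's body (76 mm by 85 mm) begins 54 mm behind the grasp point. The pads swing forward as they close: fully open they stand 13 mm farther back than shut.
Start: joints at [1.161, 0.383, 0.016, 1.37, -0.006, 1.388, -0.046], TCP at [0.212, -0.588, 0.304] pointing down, gripper open.
Joint ranges: [-2.95, 2.95], [-0.25, 2.06], [-1.52, 1.56], [0.18, 2.33], [-1.44, 4.58], [0.02, 2.06], [-3.01, 3.01]. Speed limits (rad/s): [2.39, 2.39, 3.01, 3.01, 3.14, 3.14, 3.14].

## Interface

Orientations are given as a rotation vector (axis times angle).
In Python, from bench import r, get_image, calibration, workorder gives the robot as it stands.
- The arm moves only by the tool play_rows, never from a script. Its argument "deltas" is text: rows parted by semicolons, each of 5 numbers parted by spaces: the opening in per cent of the stroke, from 0 (shut) to 100 (fully open), then the shift along the tool's x, y, z in cm, then the turn about the tool's y in degrees. A call has 1 to 10 rows; each row is the pose to reach, as a shift and turn from the pose measured when the call began, along the tool's axes at that moment; what a row does not reach only later rows make up. A row lasts 1/12 s, in which the tool goes at most 41.7 mm and 7.16 degrees, less where a joint would pass 70% of its speed; a pose out of reach is approached as far as the arm can. A call with a gripper value outside its range is refused whole. The fingers move at their own pace and stop on an object; the grip force is fixed at half the most. Time passes only in rows, so rows that repeat a pose let the fingers close. It gives the time, the measured TCP pose, the force and the opening at its end, in the units of the state.
- r.get_obs(): the state, without advancing time (a new reading comes with each control period).
- get_image(name): name is "side" or "top"; returns (picture, depth): 480x640x3 uint8, red, green, blue; 480x640 float32, m along the optical axis (not along the pixel's ray), 0 where there is no reading.
- calibration(name): a dict with "intrinsics" (3x3 intrinsics, pixels), "distortion" ([k1, k2, p1, p2, k3] as OpenCV has them; the pictures are not rectified), "R" (3x3) and "t" (3): a world point X has camera coordinates R X + t. Camera axes: x right, y down, z forward; pixel columns grow to the right and rows downward; lengths in m; the calibration is good to about 2 mm. A picture is of the moment at which its call begins. calibration takes no time and is no camera call.
- workorder.sign_off(): hands the job in, once; it reports no verdict.
The state is a dict: "t": time; "qpos": joint angles; "qd": joint speeds; "effort": joint torques, N m; "position": TCP position; "eef_rot": TCP orientation; "ft_force": force on the tool from outside, world axes, zero at the start; "wrist_torque": the same for the moment, N m; "gripper_width": finger opening in m.
Only numpy, scipy, OpenCV 4.12 (cv2) and the standard library are available. Lean on these libraries where they do the work, as an engineer would, in place of code of your own. Each camera call takes 0.05 s, during which the arm holds its last target.

## Task

Swing the block heater's lid up and over until it stays open by itself. Then lift the drilled plate out of the drain rack, lay it flat on the bench with its rib up and let go, take it again by the rib, and put it into the heater's well so that its two locating holes drop over the pins and it lies fully down. Leave the other things on the bench where they are.

Things in the scene. Friction and masses are not known exactly. Their poses are not given: they have to be found in the camera images.
- heater: Block heater fixed to the bench: white box 150 x 150 mm, 75 mm high, with a square well 96 x 96 mm in its top, and a grey control panel 80 mm wide, 82 mm high on its +y side. Origin on the bench under the centre of the well; the box reaches from -72 to +78 mm in its x. x points from the front (lid tab) to the back (hinge), z up.
- lid (a joint): Hinge of the heater's grey lid, rad: 0 closed, grows as it opens up and back, stop at 1.75. Hinge line along heater y at the back. The lid (0.35 to 0.7 kg, 150 mm wide, 160 mm from hinge to front, 10 mm thick, raised 18 mm in the middle) has no catch: it falls shut below about 1.4 and falls open to the stop beyond.
- lid_hinge (a point): Middle of the hinge line, 76 mm above the bench; axes as the heater's. The closed lid's underside is at this height, its upper face 10 mm above.
- lid_tab (a point): Middle of the free edge of the lid's lifting tab; moves with the lid. The tab is a flange 60 mm wide, 6 mm thick, standing 31 mm out of the middle of the lid's front edge, bent up 45 degrees: lid closed, it points to heater -x and up, and this edge is 182 mm in front of and 31 mm above the hinge line. Nothing is below the tab in front of the heater.
- well (a point): Centre of the well's floor, 35 mm above the bench, 40 mm below the top of the walls; axes as the heater's.
- pin0 (a point): Tip of one of the two locating pins, standing 30 mm towards +x and 30 mm towards +y of the well's centre. Pins are steel, 8 mm thick, 12 mm high above the well's floor, with a slightly tapered tip.
- pin1 (a point): Tip of the other pin, at -30, -30 mm from the well's centre.
- plate: Loose aluminium plate 84x84x8 mm, about 0.2 kg; black grip rib 50 long (along x), 12 thick (y), 28 high amid its upper face. Origin: centre of underside, z to the rib side. Two 10 mm through holes at (+30,+30), (-30,-30); dark dots are shallow dimples. Starts upright in the rack: y axis up, rib towards rack +x, top edge 96 mm up. In the well its rib lies along heater x, either way round.
- rack: White drain rack fixed to the bench: base 80 x 112 x 12 mm, with a slot 11 mm wide along its y axis between short fins at both ends that reach 42 mm above the bench. Origin on the bench under the middle of the slot. The bench nearer the robot, between the rack and the heater, is free.
- tube_rack: Bystander: white rack of capped tubes, 60 x 96 mm, 70 mm high. Origin at the centre of its underside.
- brown_bottle: Bystander: amber bottle, 60 mm wide, 130 mm high. Origin at the centre of its underside.
- beaker: Bystander: glass beaker, 68 mm wide, 85 mm high. Origin at the centre of its underside.
- jar: Bystander: white jar, 64 mm wide, 75 mm high. Origin at the centre of its underside.
- tip_box: Bystander: grey box 80 x 115 x 55 mm. Origin at the centre of its underside.
- dish: Bystander: shallow glass dish 90 mm wide, 15 mm high. Origin at the centre of its underside.
- spatula: Bystander: steel spatula 170 mm long lying flat along its x. Origin at the centre of its underside.
Mind the look-alikes: they are no part of the job. What is shaped like the plate but green or orange is not meant.

How it is judged:
By the outcome, as a careful person would: the job done as asked, in the order asked, and still so for the second after the job is handed in, with the robot touching nothing.
It also fails if it takes over 72 s, if anything falls off the work surface, if the arm or the gripper's body presses on something with over 40 N, if the wrist force passes 120 N, or if a joint passes its speed limit or range.

## Working session

There is one attempt and no reset: what is moved stays moved. The work goes in short steps, Python scripts to look and compute and a tool call to move; the robot and the scene stay as the last step left them, time stands still between calls to the robot, and variables do not carry over. Pictures are saved under pics/ and viewed, and the job is handed in when it is done.

Besides the shell and the picture viewer there is one more tool, called after "Request:" as name(argument=value, ...) on one line, values as JSON. play_rows: Moves the arm, as the interface text tells. Its arguments: {"type":"object","properties":{"deltas":{"type":"string"}},"required":["deltas"]}

```bash
ls; mkdir -p pics
cat > h.py <<'E'
import numpy as np,cv2
from bench import r,get_image,calibration,workorder
E
python3 - <<'E'
from h import *
o=r.get_obs(); print({k:np.round(v,3) for k,v in o.items()})
for n in ("side","top"):
    im,d=get_image(n); cv2.imwrite(f"pics/{n}0.png",im[:,:,::-1]); np.save(f"{n}0.npy",d)
    c=calibration(n); print(n,{k:np.round(v,4).tolist() for k,v in c.items()})
E
```

```text
pics
{'t': np.float64(0.0), 'qpos': array([ 1.161,  0.384,  0.016,  1.371, -0.006,  1.388, -0.046]), 'qd': array([-0.   ,  0.   , -0.   , -0.   , -0.   , -0.002, -0.   ]), 'effort': array([-0.0000e+00, -6.2760e+01,  8.4400e-01, -3.7183e+01,  1.6000e-02,
        1.4000e-02, -0.0000e+00]), 'position': array([ 0.212, -0.587,  0.303]), 'eef_rot': array([-1.352,  0.951, -0.948]), 'ft_force': array([ 0.407, -0.024,  0.287]), 'wrist_torque': array([-0.017, -0.011, -0.057]), 'gripper_width': np.float64(0.085)}
side {'intrinsics': [[520.1323, 0.0, 318.7217], [0.0, 520.1323, 239.7078], [0.0, 0.0, 1.0]], 'distortion': [-0.1435, 0.0, 0.0, 0.0, 0.0], 'R': [[-0.7758, -0.6309, 0.0138], [-0.4833, 0.5801, -0.6557], [0.4057, -0.5153, -0.7549]], 't': [0.4385, 0.3317, 1.1361]}
top {'intrinsics': [[490.8347, 0.0, 318.5854], [0.0, 490.8347, 236.7674], [0.0, 0.0, 1.0]], 'distortion': [-0.0876, 0.0, 0.0, 0.0, 0.0], 'R': [[0.0016, -1.0, 0.006], [-0.9967, -0.002, -0.0812], [0.0812, -0.0059, -0.9967]], 't': [-0.0265, 0.5551, 1.1098]}
```

View pics/side0.png

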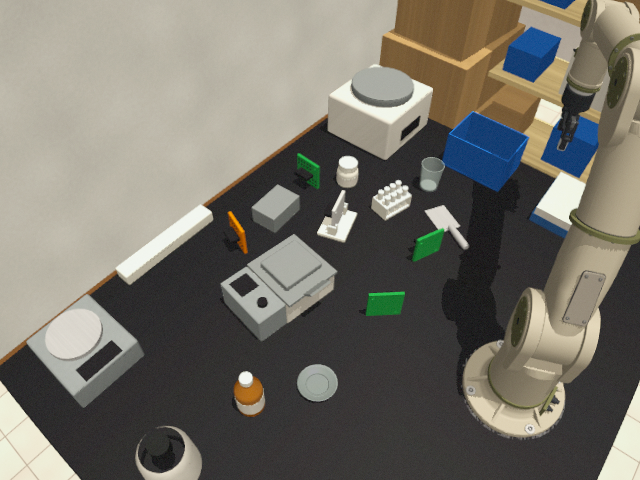

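View pics/top0.png

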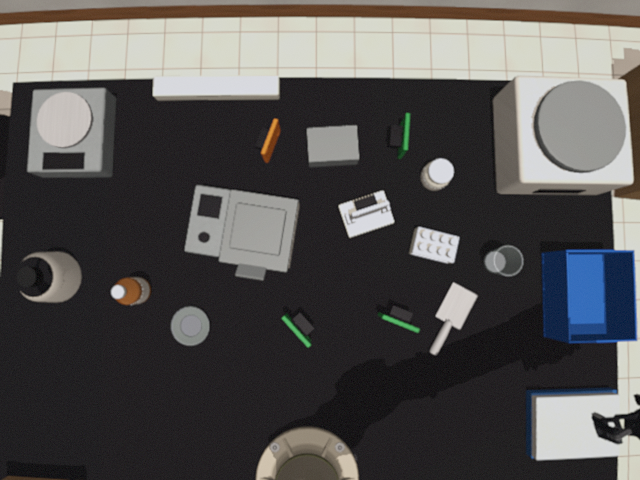

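The top view shows the heater at about (245,230), its tab at (251,272) and the rack with the grey plate at (366,212). Candidates for the plate in the top view:
- grey plate in the white rack (366,212)
- green at (405,135), (400,322) and (297,330)
- orange at (270,140)

The description fits the one in the rack, so I'll check that in a close crop.

```bash
cat >> h.py <<'E'
def cal(n):
    c=calibration(n); return [np.array(c[k],float) for k in("intrinsics","distortion","R","t")]
def ray(n,uv):
    K,D,R,t=cal(n); uv=np.array(uv,float).reshape(-1,1,2)
    p=cv2.undistortPoints(uv,K,D).reshape(-1,2); d=np.c_[p,np.ones(len(p))]@R
    return -R.T@t,d
def onplane(n,uv,z):
    C,d=ray(n,uv); return C+d*((z-C[2])/d[:,2])[:,None]
def cloud(n,depth,mask):
    v,u=np.nonzero(mask&(depth>0)); C,d=ray(n,np.c_[u,v]); return C+d*depth[v,u][:,None],np.c_[u,v]
def proj(n,X):
    K,D,R,t=cal(n); return cv2.projectPoints(np.array(X,float).reshape(-1,1,3),cv2.Rodrigues(R)[0],t,K,D)[0].reshape(-1,2)
E
python3 - <<'E'
from h import *
a=cv2.imread("pics/top0.png");b=cv2.imread("pics/side0.png")
A=cv2.resize(a[170:300,170:430],None,fx=3,fy=3,interpolation=cv2.INTER_CUBIC);cv2.imwrite("pics/ct.png",A)
B=cv2.resize(b[170:350,210:410],None,fx=3.3,fy=3.3,interpolation=cv2.INTER_CUBIC);cv2.imwrite("pics/cs.png",B)
d=np.load("top0.npy")
# lid-level cloud
m=np.zeros(d.shape,bool);m[180:285,180:302]=1
X,uv=cloud("top",d,m)
for lo,hi in((.02,.07),(.07,.08),(.08,.09),(.09,.1),(.1,.115),(.115,.14)):
    s=(X[:,2]>lo)&(X[:,2]<hi)
    if s.sum()>5: print(lo,s.sum(),X[s].min(0).round(3),X[s].max(0).round(3), cv2.minAreaRect((X[s][:,:2]*1000).astype(np.float32)))
m[:]=0;m[185:245,330:400]=1
X,uv=cloud("top",d,m)
for lo,hi in((.008,.016),(.016,.035),(.035,.05),(.05,.08),(.08,.11)):
    s=(X[:,2]>lo)&(X[:,2]<hi)
    if s.sum()>5: print(lo,s.sum(),X[s].min(0).round(3),X[s].max(0).round(3), cv2.minAreaRect((X[s][:,:2]*1000).astype(np.float32)))
E
```

```text
0.02 93 [0.485 0.021 0.02 ] [0.633 0.259 0.069] ((519.6329345703125, 113.17625427246094), (122.8768310546875, 264.37164306640625), 25.91184425354004)
0.07 257 [0.495 0.023 0.071] [0.663 0.27  0.08 ] ((575.9039306640625, 146.3666229248047), (230.78146362304688, 150.27182006835938), 81.2304458618164)
0.08 4554 [0.475 0.022 0.08 ] [0.663 0.268 0.09 ] ((568.0161743164062, 147.07632446289062), (229.7234344482422, 166.35513305664062), 81.30826568603516)
0.09 384 [0.469 0.024 0.09 ] [0.648 0.258 0.1  ] ((562.5812377929688, 145.83895874023438), (222.56044006347656, 170.4261474609375), 81.8103256225586)
0.1 2524 [0.458 0.047 0.1  ] [0.622 0.168 0.113] ((538.733154296875, 111.3019790649414), (110.4933090209961, 156.7097625732422), 81.38863372802734)
0.008 944 [ 0.558 -0.2    0.008] [ 0.667 -0.073  0.016] ((607.1589965820312, -138.048583984375), (90.24921417236328, 112.68865966796875), 18.605512619018555)
0.016 100 [ 0.562 -0.197  0.016] [ 0.659 -0.075  0.035] ((611.7832641601562, -137.73550415039062), (74.21145629882812, 108.55902862548828), 17.02385711669922)
0.035 98 [ 0.585 -0.188  0.035] [ 0.638 -0.086  0.049] ((612.0494995117188, -136.693359375), (22.744230270385742, 102.3549575805664), 18.442636489868164)
0.05 288 [ 0.595 -0.176  0.05 ] [ 0.649 -0.096  0.08 ] ((624.90625, -131.41835021972656), (36.09026336669922, 82.96206665039062), 18.573965072631836)
0.08 174 [ 0.595 -0.177  0.08 ] [ 0.628 -0.096  0.102] ((612.013671875, -136.35081481933594), (8.676908493041992, 84.72869873046875), 18.510400772094727)
```

View pics/ct.png

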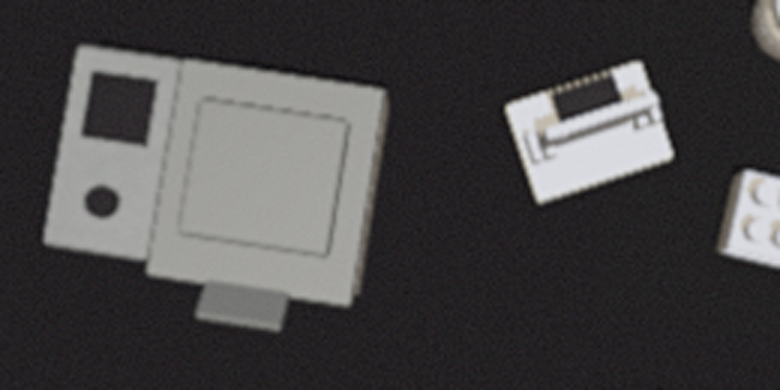

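View pics/cs.png

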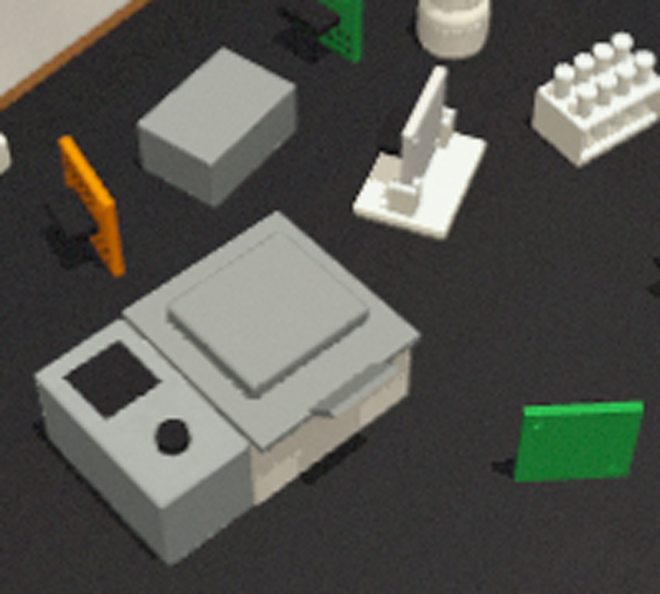

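```bash
cat >> h.py <<'E'
def toolR():
    o=r.get_obs(); return np.array(o["position"]),cv2.Rodrigues(np.array(o["eef_rot"],float))[0]
def move(target,yaw):
    """delta in tool cm/deg to bring TCP to target, jaw (tool x) axis to world yaw deg (mod 180)"""
    p,R=toolR(); d=R.T@(np.array(target)-p)*100
    a=np.degrees(np.arctan2(R[1,0],R[0,0])); t=-(yaw-a)   # tool y points down: +turn about y = -yaw
    t=(t+90)%180-90
    print("pos",p.round(4),"jaw yaw",a.round(2),"-> d",d.round(2),"turn",round(t,2),"or",round(t+180,1),round(t-180,1),"q",np.round(r.get_obs()["qpos"],2))
E
python3 - <<'E'
from h import *
p,R=toolR(); print(R.round(3))
c=lambda q:np.array(q)/3+170
P=onplane("top",c([(181,58),(387,90),(353,305),(147,273)]),.086);print("lid",P.round(4)); print(np.linalg.norm(np.roll(P,-1,0)-P,axis=1))
P=onplane("top",c([(195,320),(280,331)]),.107);print("tabedge",P.round(4),P.mean(0)); 
P=onplane("side",np.array([(315,414),(398,364)])/3.3+[210,170],.107);print("tabedge side",P.round(4),P.mean(0)); 
P=onplane("top",c([(507,101),(642,61),(674,158),(541,205)]),.012);print("rackbase",P.round(4),P.mean(0)); print(np.linalg.norm(np.roll(P,-1,0)-P,axis=1))
E
```

```text
[[ 0.34  -0.001  0.94 ]
 [-0.94   0.002  0.34 ]
 [-0.002 -1.     0.   ]]
lid [[0.6543 0.1693 0.086 ]
 [0.6307 0.018  0.086 ]
 [0.474  0.0418 0.086 ]
 [0.4966 0.1914 0.086 ]]
[0.15315563 0.15855144 0.15134127 0.15919794]
tabedge [[0.4628 0.1525 0.107 ]
 [0.4553 0.0921 0.107 ]] [0.45902684 0.12233769 0.107     ]
tabedge side [[0.4749 0.1606 0.107 ]
 [0.4577 0.0913 0.107 ]] [0.46631864 0.12594403 0.107     ]
rackbase [[ 0.6339 -0.0733  0.012 ]
 [ 0.666  -0.1794  0.012 ]
 [ 0.5895 -0.2036  0.012 ]
 [ 0.5525 -0.0995  0.012 ]] [ 0.61046395 -0.13894845  0.012     ]
[0.11087154 0.08027031 0.11051436 0.0855734 ]
```

Run:
```python
from h import *
move([.5,-.2,.30],-98.6); move([.471,.119,.30],-98.6)
```

```text
pos [ 0.2124 -0.5875  0.303 ] jaw yaw -70.13 -> d [-26.66   0.35  40.22] turn 28.47 or 208.5 -151.5 q [ 1.16  0.38  0.02  1.37 -0.01  1.39 -0.05]
pos [ 0.2124 -0.5875  0.303 ] jaw yaw -70.13 -> d [-57.65   0.4   48.34] turn 28.47 or 208.5 -151.5 q [ 1.16  0.38  0.02  1.37 -0.01  1.39 -0.05]
```

Request:
play_rows(deltas="100 -26.6 0.3 40.2 28.5;100 -26.6 0.3 40.2 28.5;100 -26.6 0.3 40.2 28.5;100 -26.6 0.3 40.2 28.5;100 -26.6 0.3 40.2 28.5;100 -26.6 0.3 40.2 28.5;100 -26.6 0.3 40.2 28.5;100 -26.6 0.3 40.2 28.5;100 -26.6 0.3 40.2 28.5;100 -26.6 0.3 40.2 28.5")

```text
t: 0.93
position: [0.4575, -0.2569, 0.3008]
eef_rot: [-1.134, 1.321, -1.318]
ft_force: [0.4, -1.1, 0.0]
gripper_width: 0.0852
```

Run:
```python
from h import *
move([.471,.119,.20],-98.6)
```

```text
pos [ 0.4575 -0.2569  0.3008] jaw yaw -98.63 -> d [-37.35  10.14  -4.29] turn -0.03 or 180.0 -180.0 q [ 0.61  0.18 -0.18  1.64  0.03  1.33 -1.3 ]
```

Request:
play_rows(deltas="100 -37.3 10.1 -4.3 0;100 -37.3 10.1 -4.3 0;100 -37.3 10.1 -4.3 0;100 -37.3 10.1 -4.3 0;100 -37.3 10.1 -4.3 0;100 -37.3 10.1 -4.3 0;100 -37.3 10.1 -4.3 0;100 -37.3 10.1 -4.3 0;100 -37.3 10.1 -4.3 0;100 -37.3 10.1 -4.3 0")

```text
t: 1.77
position: [0.4691, 0.1245, 0.1992]
eef_rot: [-1.137, 1.319, -1.31]
ft_force: [-1.1, -0.2, 0.2]
gripper_width: 0.0853
```

Run:
```python
from h import *
move([.471,.119,.147],-98.6)
im,d=get_image("side");cv2.imwrite("pics/s1.png",cv2.resize(im[170:350,210:410,::-1],None,fx=3.3,fy=3.3))
im,d=get_image("top");cv2.imwrite("pics/t1.png",cv2.resize(im[170:300,170:430,::-1],None,fx=3,fy=3))
```

```text
pos [0.4691 0.1245 0.1992] jaw yaw -98.26 -> d [0.54 5.21 0.28] turn 0.34 or 180.3 -179.7 q [ 0.13  0.21 -0.51  1.87  0.11  1.1  -2.13]
```

View pics/s1.png

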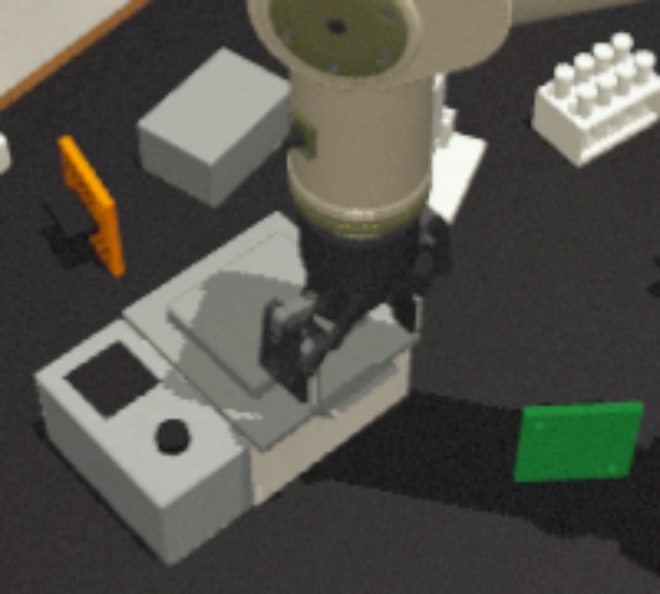

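View pics/t1.png

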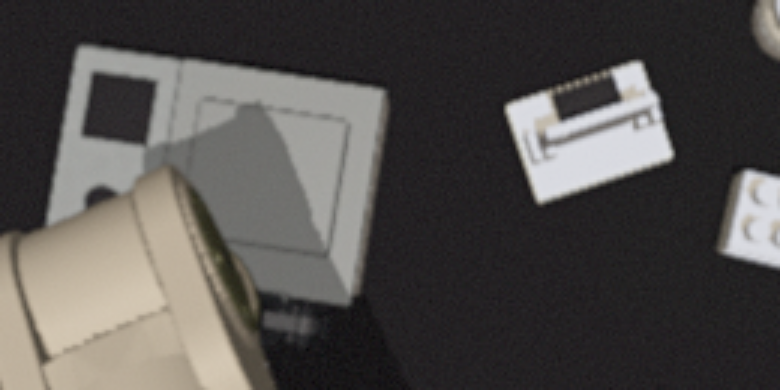

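Request:
play_rows(deltas="100 0.4 0 -0.1 0.3;100 0.4 2.0 -0.1 0.3;100 0.4 4.0 -0.1 0.3;100 0.4 5.3 -0.1 0.3;100 0.4 5.3 -0.1 0.3")

```text
t: 2.28
position: [0.4663, 0.1163, 0.1439]
eef_rot: [-1.139, 1.327, -1.316]
ft_force: [-1.0, -0.5, -0.4]
gripper_width: 0.0853
```

Run:
```python
from h import *
move([.467,.1197,.147],-98.6)
im,d=get_image("side");cv2.imwrite("pics/s2.png",cv2.resize(im[230:350,250:370,::-1],None,fx=5,fy=5))
```

```text
pos [0.4663 0.1163 0.1439] jaw yaw -98.7 -> d [-0.35 -0.31  0.01] turn -0.1 or 179.9 -180.1 q [ 0.12  0.27 -0.49  1.93  0.15  0.98 -2.16]
```

View pics/s2.png

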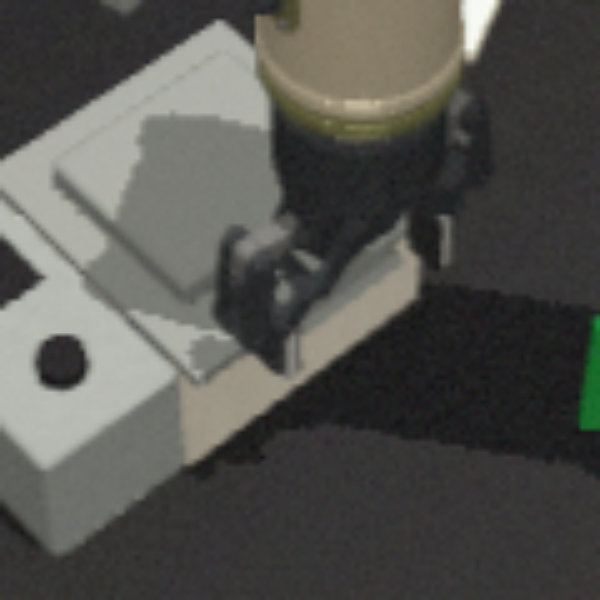

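Request:
play_rows(deltas="60 -0.3 0 0 0;60 -0.3 0 0 0;50 -0.3 0 0 0;50 -0.3 0 0 0;40 -0.3 0 0 0;40 -0.3 0 0 0")

```text
t: 2.83
position: [0.4685, 0.1209, 0.1473]
eef_rot: [-1.134, 1.324, -1.316]
ft_force: [-1.8, 1.9, 6.5]
gripper_width: 0.0587
```

Request:
play_rows(deltas="40 0 -1.4 0.2 0;40 0 -2.7 0.6 0;40 0 -4.1 1.0 0;40 0 -5.4 1.6 0;40 0 -6.6 2.2 0;40 0 -7.8 3.0 0;40 0 -8.9 3.8 0;40 0 -10.0 4.8 0;40 0 -10.9 5.8 0;40 0 -11.8 6.9 0")

```text
t: 3.67
position: [0.5365, 0.1104, 0.2655]
eef_rot: [-1.135, 1.325, -1.314]
ft_force: [0.9, 3.4, -9.1]
gripper_width: 0.0585
```

Run:
```python
from h import *
p,R=toolR(); x=np.array([.9888,-.1495,0]); print(p, (p-[.4685,.1209,.1473])@x, p[2]-.1473, R.round(3).tolist())
im,d=get_image("side");cv2.imwrite("pics/s3.png",cv2.resize(im[150:350,210:410,::-1],None,fx=3,fy=3))
```

```text
[0.53649799 0.11043022 0.26545636] 0.0688016485357775 0.11815635553180537 [[-0.15, -0.005, 0.989], [-0.989, 0.004, -0.15], [-0.003, -1.0, -0.005]]
```

View pics/s3.png

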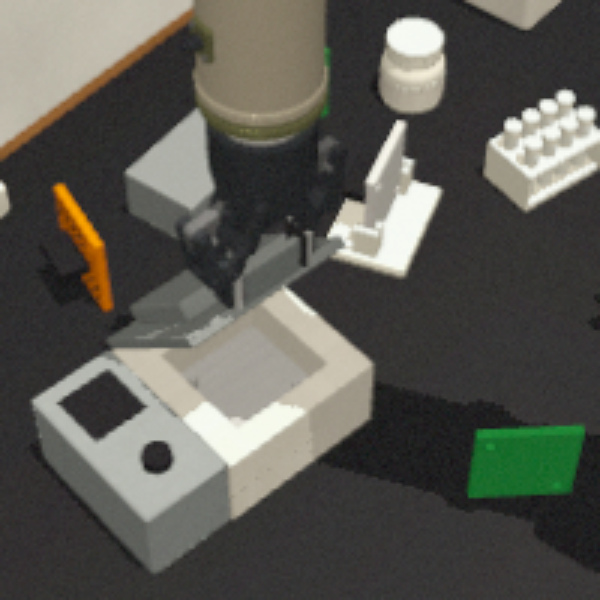

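Request:
play_rows(deltas="40 0 -0.8 1.1 0;40 0 -1.5 2.4 0;40 0 -2.1 3.6 0;40 0 -2.6 4.9 0;40 0 -3.0 6.3 0;40 0 -3.3 7.7 0;40 0 -3.5 9.0 0;40 0 -3.5 10.4 0;40 0 -3.5 11.9 0;40 0 -3.3 13.2 0")

```text
t: 4.55
position: [0.6696, 0.09, 0.3007]
eef_rot: [-1.131, 1.323, -1.315]
ft_force: [-2.1, 0.7, 1.9]
gripper_width: 0.0582
```

Run:
```python
from h import *
p,R=toolR(); x=np.array([.9888,-.1495,0]); print(p, (p-[.4685,.1209,.1473])@x, p[2]-.1473, R.round(3).tolist())
im,d=get_image("side");cv2.imwrite("pics/s4.png",cv2.resize(im[150:350,210:410,::-1],None,fx=3,fy=3))
```

```text
[0.6696223  0.0900216  0.30074809] 0.20348604820250576 0.15344809320790076 [[-0.151, -0.001, 0.989], [-0.989, 0.005, -0.151], [-0.005, -1.0, -0.002]]
```

View pics/s4.png

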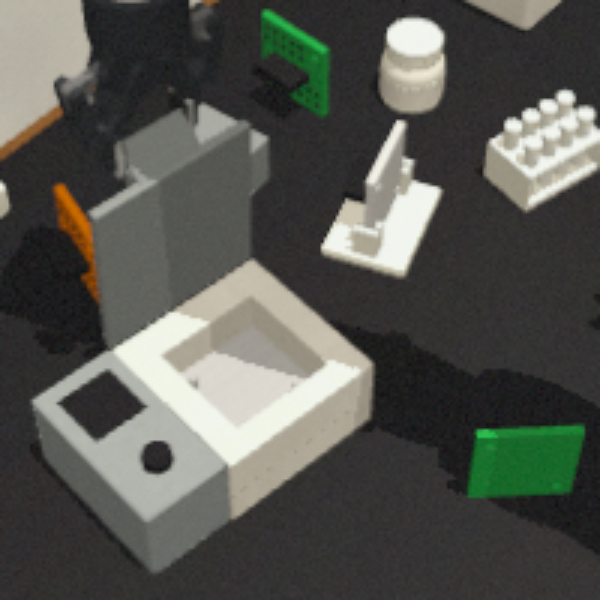

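The lid stands about vertical, past the balance point. Releasing and rising.

Request:
play_rows(deltas="100 0 0 0.3 0;100 0 0 0.3 0;100 0 0 0.3 0;100 0 0 0.3 0;100 0 -2 0.3 0;100 0 -5 0.3 0;100 0 -8 0.3 0;100 0 -8 0.3 0")

```text
t: 5.27
position: [0.6749, 0.0891, 0.3881]
eef_rot: [-1.119, 1.317, -1.319]
ft_force: [0.8, 0.4, 1.9]
gripper_width: 0.0854
```

Run:
```python
from h import *
# rack slot: plate top at (.612,-.1365), yaw 18.5
d=np.load("top0.npy"); m=np.zeros(d.shape,bool); m[185:245,330:400]=1
X,uv=cloud("top",d,m); s=X[:,2]>.088
print(X[s].mean(0), X[s][:,2].max())
ds=np.load("side0.npy"); m[:]=0;m[185:245,315:360]=1
X,uv=cloud("side",ds,m); s=X[:,2]>.085
print(s.sum(),X[s].mean(0),X[s][:,2].max(),cv2.minAreaRect((X[s][:,:2]*1000).astype(np.float32)))
for y in(18.5,-161.5): move([.612,-.1365,.25],y)
for n in("side","top"):
  im,d=get_image(n);cv2.imwrite(f"pics/{n}5.png",im[:,:,::-1])
```

```text
[ 0.61173668 -0.13586486  0.0960113 ] 0.10153241623263387
105 [ 0.60935563 -0.13303494  0.09399252] 0.09971924151381739 ((611.4458618164062, -136.1023406982422), (10.170039176940918, 87.24043273925781), 17.641002655029297)
pos [0.6749 0.0891 0.3881] jaw yaw -98.73 -> d [23.39 13.57 -2.91] turn 62.77 or 242.8 -117.2 q [ 0.07  0.53 -0.43  1.01  0.21  1.63 -2.02]
pos [0.6749 0.0891 0.3881] jaw yaw -98.73 -> d [23.39 13.57 -2.91] turn 62.77 or 242.8 -117.2 q [ 0.07  0.53 -0.43  1.01  0.21  1.63 -2.02]
```

View pics/side5.png

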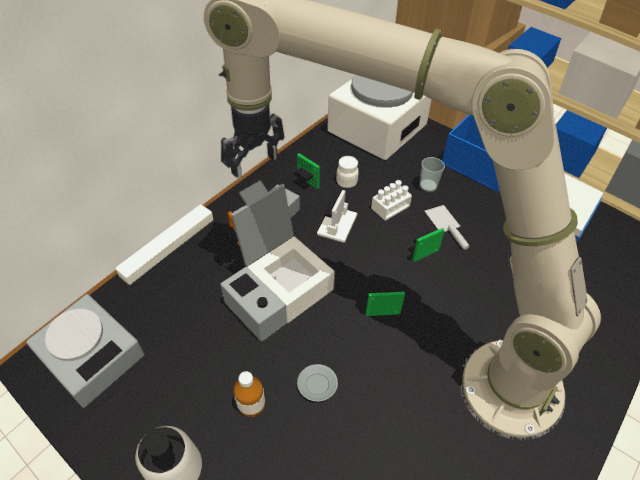

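Request:
play_rows(deltas="100 23.4 0 -2.9 -117.2;100 23.4 0 -2.9 -117.2;100 23.4 0 -2.9 -117.2;100 23.4 0 -2.9 -117.2;100 23.4 0 -2.9 -117.2;100 23.4 0 -2.9 -117.2;100 23.4 6 -2.9 -117.2;100 23.4 10 -2.9 -117.2;100 23.4 13.6 -2.9 -117.2;100 23.4 13.6 -2.9 -117.2")

```text
t: 6.2
position: [0.6069, -0.1371, 0.2363]
eef_rot: [-1.533, 0.38, -0.365]
ft_force: [-0.7, 0.2, -1.4]
gripper_width: 0.0858
```

Run:
```python
from h import *
move([.6117,-.136,.19],18.5)
```

```text
pos [ 0.6069 -0.1371  0.2363] jaw yaw -27.26 -> d [0.42 4.63 0.3 ] turn -45.76 or 134.2 -225.8 q [ 0.58  0.48 -0.58  1.45  0.26  1.3  -0.49]
```

Request:
play_rows(deltas="100 0.4 4 0.3 -45.8;100 0.4 4 0.3 -45.8;100 0.4 4 0.3 -45.8;100 0.4 4 0.3 -45.8;100 0.4 4 0.3 -45.8;100 0.4 4 0.3 -45.8;100 0.4 4.6 0.3 -45.8;100 0.4 4.6 0.3 -45.8;100 0.4 4.6 0.3 -45.8")

```text
t: 6.95
position: [0.6105, -0.1359, 0.1891]
eef_rot: [-1.547, -0.245, 0.259]
ft_force: [0.5, 0.1, 0.2]
gripper_width: 0.0851
```

Run:
```python
from h import *
move([.6117,-.136,.137],18.5)
im,d=get_image("side");cv2.imwrite("pics/s6.png",cv2.resize(im[130:270,270:410,::-1],None,fx=4,fy=4))
```

```text
pos [ 0.6105 -0.1359  0.1891] jaw yaw 18.41 -> d [ 0.14  5.21 -0.1 ] turn -0.09 or 179.9 -180.1 q [ 0.67  0.57 -0.72  1.49  0.38  1.24  0.23]
```

View pics/s6.png

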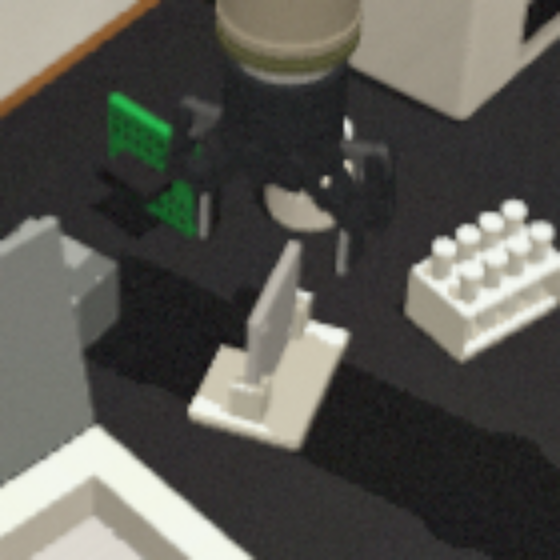

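Request:
play_rows(deltas="100 0.1 2 -0.1 0;100 0.1 4 -0.1 0;100 0.1 5 -0.1 0;100 0.1 5 -0.1 0;60 0.1 5 -0.1 0;30 0.1 5 -0.1 0;0 0.1 5 -0.1 0;0 0.1 5 -0.1 0;0 0.1 5 -0.1 0;0 0.1 5 -0.1 0")

```text
t: 7.83
position: [0.6119, -0.1362, 0.1401]
eef_rot: [-1.547, -0.246, 0.257]
ft_force: [-0.2, 0.3, -0.2]
gripper_width: 0.0124
```

Request:
play_rows(deltas="0 0 0.1 0 0;0 0 0.1 0 0;0 0 0.1 0 0;0 0 0.1 0 0")

```text
t: 8.17
position: [0.6122, -0.1362, 0.1401]
eef_rot: [-1.548, -0.246, 0.257]
ft_force: [-1.5, 0.3, 5.6]
gripper_width: 0.0071
```

Request:
play_rows(deltas="0 0 -0.5 0 0;0 0 -1.5 0 0;0 0 -3 0 0;0 0 -5 0 0;0 0 -7 0 0;0 0 -7 0 0;0 0 -7 0 0")

```text
t: 8.75
position: [0.6133, -0.1366, 0.2116]
eef_rot: [-1.549, -0.248, 0.255]
ft_force: [-0.0, 0.6, -2.0]
gripper_width: 0.007
```

Run:
```python
from h import *
im,d=get_image("side");cv2.imwrite("pics/s7.png",cv2.resize(im[130:270,270:410,::-1],None,fx=4,fy=4))
print(r.get_obs()["ft_force"])
P=onplane("top",[(297,330),(400,322),(190,326)],.03);print(P.round(3))
```

```text
[ 0.38762191 -0.37492471 -2.90826865]
[[ 0.343  0.023  0.03 ]
 [ 0.36  -0.211  0.03 ]
 [ 0.35   0.267  0.03 ]]
```

View pics/s7.png

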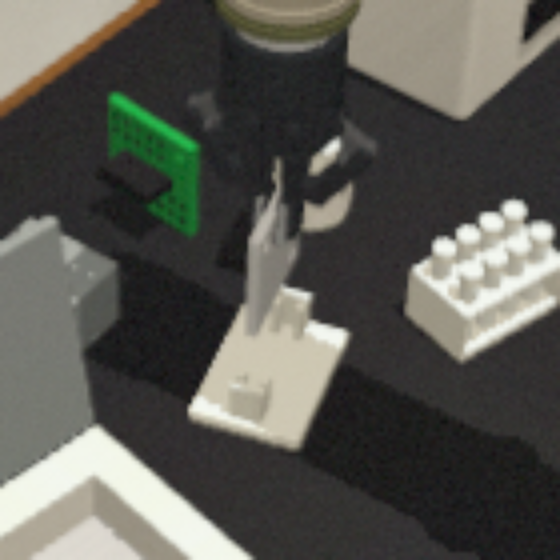

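Run:
```python
from h import *
move([.52,-.05,.21],18.5)
```

```text
pos [ 0.6126 -0.1367  0.2101] jaw yaw 18.38 -> d [-6.06  0.14 11.15] turn -0.12 or 179.9 -180.1 q [ 0.67  0.56 -0.73  1.46  0.37  1.28  0.24]
```

Request:
play_rows(deltas="0 -1.5 0 3 0;0 -3 0 6 0;0 -5 0 9 0;0 -6 1 11.2 0;0 -6 3 11.2 0;0 -6 5 11.2 0;0 -6 6.5 11.2 0;0 -6 7.2 11.2 0;0 -6 7.2 11.2 0")

```text
t: 9.55
position: [0.5182, -0.0489, 0.137]
eef_rot: [-1.547, -0.243, 0.26]
ft_force: [-0.7, 0.3, -1.0]
gripper_width: 0.007
```

Run:
```python
from h import *
move([.52,-.05,.128],18.5)
im,d=get_image("side");cv2.imwrite("pics/s8.png",cv2.resize(im[180:340,270:430,::-1],None,fx=3.7,fy=3.7))
```

```text
pos [ 0.5182 -0.0489  0.137 ] jaw yaw 18.39 -> d [ 0.15  0.9  -0.17] turn -0.11 or 179.9 -180.1 q [ 0.67  0.43 -0.77  1.83  0.33  1.04  0.09]
```

View pics/s8.png

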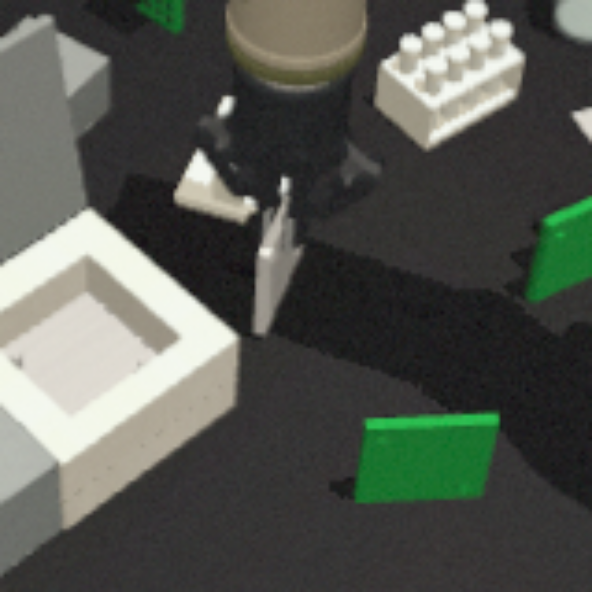

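Request:
play_rows(deltas="0 0 0.4 0 0;0 0 0.7 0 0;0 0 0.9 0 0;0 0 1.0 0 0;0 0 1.0 0 0")

```text
t: 10.02
position: [0.519, -0.0488, 0.1284]
eef_rot: [-1.547, -0.245, 0.258]
ft_force: [-0.7, -0.4, -1.7]
gripper_width: 0.0068
```

Request:
play_rows(deltas="0 0 0.2 0 0;0 0 0.3 0 0;0 0 0.3 0 0")

```text
t: 10.27
position: [0.5197, -0.0485, 0.128]
eef_rot: [-1.549, -0.246, 0.257]
ft_force: [-9.3, -0.1, 23.4]
gripper_width: 0.0068
```

Request:
play_rows(deltas="0 0 -0.05 0 0;15 0 -0.05 0 0;30 0 -0.1 0 0;45 0 -0.1 0 0;50 0 -0.1 0 0;50 0 -0.1 0 0")

```text
t: 10.77
position: [0.5197, -0.0485, 0.1288]
eef_rot: [-1.549, -0.246, 0.258]
ft_force: [-0.0, 0.5, 0.1]
gripper_width: 0.0429
```

Run:
```python
from h import *
move([.52,-.05,.128],18.5)
im,d=get_image("side");cv2.imwrite("pics/s9.png",cv2.resize(im[180:340,270:430,::-1],None,fx=3.7,fy=3.7))
```

```text
pos [ 0.5197 -0.0485  0.1288] jaw yaw 18.39 -> d [-0.02  0.07 -0.15] turn -0.11 or 179.9 -180.1 q [ 0.66  0.44 -0.77  1.83  0.35  1.02  0.08]
```

View pics/s9.png

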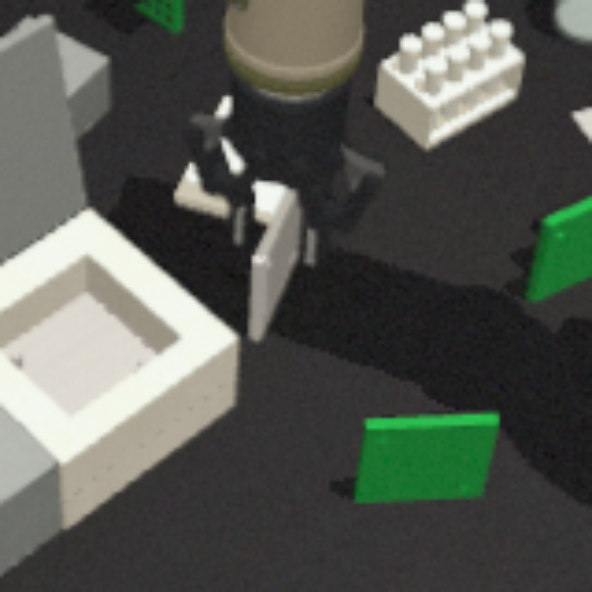

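Request:
play_rows(deltas="50 -1 0 0 0;50 -1.7 0 0 0;50 -2.0 0 0 0;50 -2.3 0 0 0;50 -2.6 0 0 0;50 -2.9 0 0 0;50 -3.1 0 0 0;50 -3.1 0 0 0")

```text
t: 11.48
position: [0.49, -0.0585, 0.1291]
eef_rot: [-1.549, -0.245, 0.257]
ft_force: [-0.7, 0.3, 3.2]
gripper_width: 0.043
```

Run:
```python
from h import *
im,d=get_image("side");cv2.imwrite("pics/s10.png",cv2.resize(im[180:340,270:430,::-1],None,fx=3.7,fy=3.7))
```

```text
(no output)
```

View pics/s10.png

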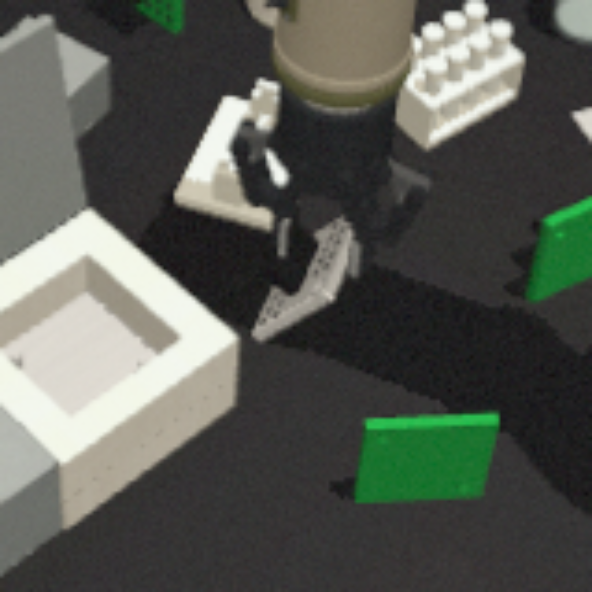

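Request:
play_rows(deltas="65 0.6 0.1 0 0;80 1.2 0.3 0 0;90 1.7 0.5 0 0;100 2.1 0.8 0 0;100 2.1 1.2 0 0;100 2.1 1.8 0 0")

```text
t: 12.03
position: [0.5103, -0.0513, 0.1106]
eef_rot: [-1.549, -0.246, 0.258]
ft_force: [-1.9, -0.8, 1.8]
gripper_width: 0.086
```

Run:
```python
from h import *
im,d=get_image("side");cv2.imwrite("pics/s11.png",cv2.resize(im[180:340,270:430,::-1],None,fx=3.7,fy=3.7))
```

```text
(no output)
```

View pics/s11.png

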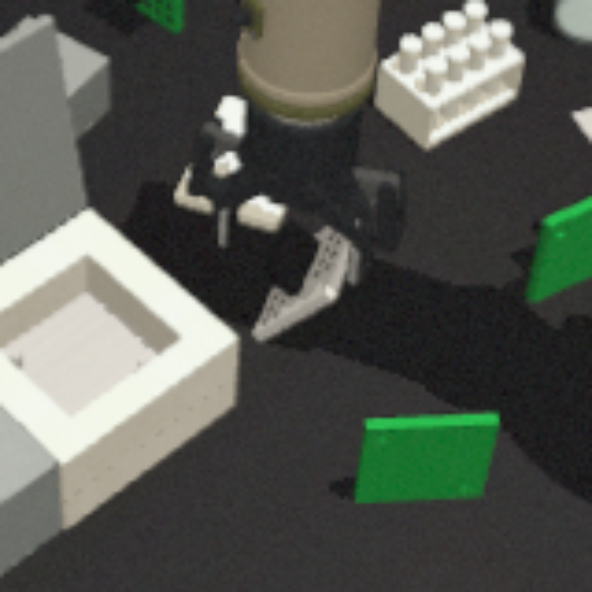

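Request:
play_rows(deltas="100 -0.5 0.5 0 0;100 -1 1.0 0 0;100 -1.5 1.6 0 0;100 -2 2.2 0 0;100 -2.5 2.8 0 0;100 -3 3.4 0 0;100 -3.4 3.6 0 0;100 -3.4 3.6 0 0")

```text
t: 12.75
position: [0.4756, -0.0625, 0.0728]
eef_rot: [-1.548, -0.243, 0.259]
ft_force: [-0.4, -0.7, -1.0]
gripper_width: 0.0858
```

Run:
```python
from h import *
im,d=get_image("side");cv2.imwrite("pics/s12.png",cv2.resize(im[180:340,270:430,::-1],None,fx=3.7,fy=3.7))
```

```text
(no output)
```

View pics/s12.png

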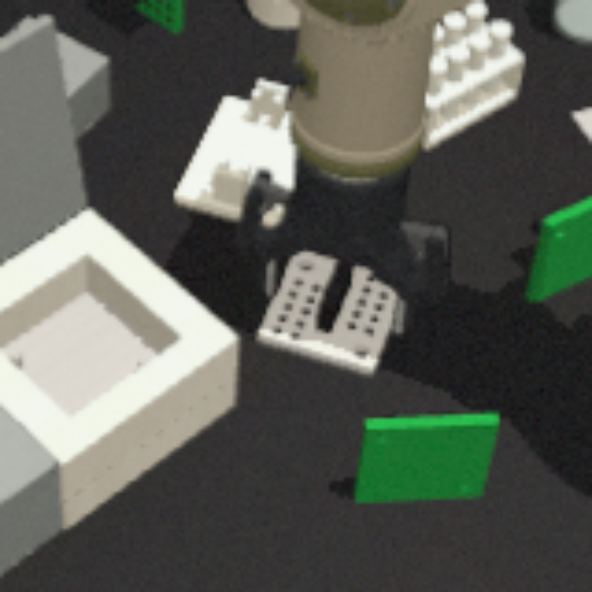

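Request:
play_rows(deltas="100 -0.4 0 0 0;100 -0.5 0 0 0;100 -0.5 0 0 0;100 -0.4 -3 0 0;100 -0.4 -6 0 0;100 0 -10 -5 0;100 0 -14 -10 0;100 0 -14 -15 0;100 0 -14 -15 0;100 0 -14 -15 0")

```text
t: 13.63
position: [0.5265, -0.2141, 0.2144]
eef_rot: [-1.554, -0.24, 0.249]
ft_force: [-0.4, -1.4, -0.4]
gripper_width: 0.0853
```

Run:
```python
from h import *
for n in("side","top"):
  im,d=get_image(n);cv2.imwrite(f"pics/{n}13.png",im[:,:,::-1]);np.save(f"{n}13.npy",d)
  c=im[200:340,270:430] if n=="side" else im[180:320,180:400]
  cv2.imwrite(f"pics/c{n}13.png",cv2.resize(c[:,:,::-1],None,fx=3.6,fy=3.6,interpolation=cv2.INTER_CUBIC))
```

```text
(no output)
```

View pics/cside13.png

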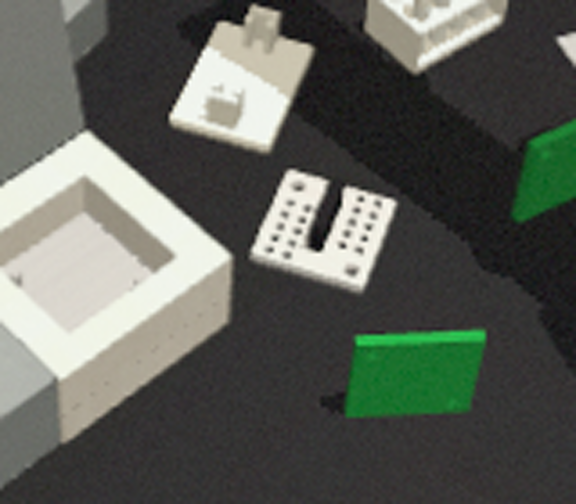

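View pics/ctop13.png

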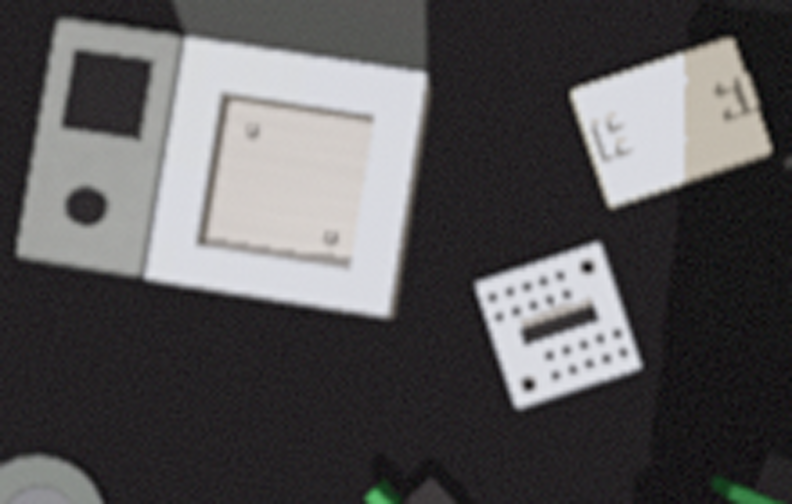

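Run:
```python
from h import *
a=cv2.imread("pics/top13.png");b=cv2.imread("pics/side13.png")
A=cv2.resize(a[200:260,230:290],None,fx=10,fy=10,interpolation=cv2.INTER_CUBIC)
B=cv2.resize(b[250:300,265:325],None,fx=10,fy=10,interpolation=cv2.INTER_CUBIC)
cv2.imwrite("pics/wt.png",A);cv2.imwrite("pics/ws.png",B)
for n,im,box in(("top",a,(240,300,305,365)),("side",b,(240,285,335,385))):
    g=cv2.cvtColor(im,cv2.COLOR_BGR2GRAY);y0,y1,x0,x1=box;s=8
    G=cv2.resize(g[y0:y1,x0:x1],None,fx=s,fy=s,interpolation=cv2.INTER_CUBIC)
    m=(G>110).astype(np.uint8)
    cs,_=cv2.findContours(m,cv2.RETR_EXTERNAL,cv2.CHAIN_APPROX_NONE);c=max(cs,key=cv2.contourArea)
    q=cv2.boxPoints(cv2.minAreaRect(c)); print(n,"rect",((q+.5)/s-.5+[x0,y0]).round(1).tolist())
    if n=="top":
        P=onplane(n,(q+.5)/s-.5+[x0,y0],.008);print(P.round(4).tolist(),P.mean(0).round(4),np.linalg.norm(np.roll(P,-1,0)-P,axis=1).round(4))
    ins=cv2.drawContours(np.zeros_like(m),[c],-1,1,-1)
    k,l,st,ce=cv2.connectedComponentsWithStats(((G<130)&(ins>0)).astype(np.uint8))
    for i in range(1,k):
        if st[i,4]>5*s*s/2: 
            uv=(ce[i]+.5)/s-.5+[x0,y0];print(st[i,4]/s/s,uv.round(2),onplane(n,uv,.008).round(4))
```

```text
top rect [[310.7, 257.9], [346.4, 246.0], [358.4, 282.1], [322.7, 294.0]]
[[0.5068, -0.0073, 0.008], [0.5347, -0.0905, 0.008], [0.4509, -0.1182, 0.008], [0.4233, -0.0354, 0.008]] [ 0.4789 -0.0629  0.008 ] [0.0877 0.0883 0.0873 0.0881]
28.890625 [334.83 270.33] [[ 0.4781 -0.0635  0.008 ]]
8.0 [342.68 253.71] [[ 0.5168 -0.0818  0.008 ]]
95.40625 [334.89 269.56] [[ 0.4798 -0.0636  0.008 ]]
8.25 [326.39 286.37] [[ 0.4409 -0.0438  0.008 ]]
side rect [[338.3, 271.5], [346.5, 244.8], [380.2, 255.1], [372.1, 281.8]]
5.109375 [356.88 256.52] [[ 0.4956 -0.0735  0.008 ]]
16.125 [359.98 272.81] [[ 0.4574 -0.0351  0.008 ]]
2.796875 [367.3  275.02] [[ 0.4387 -0.0414  0.008 ]]
```

View pics/wt.png

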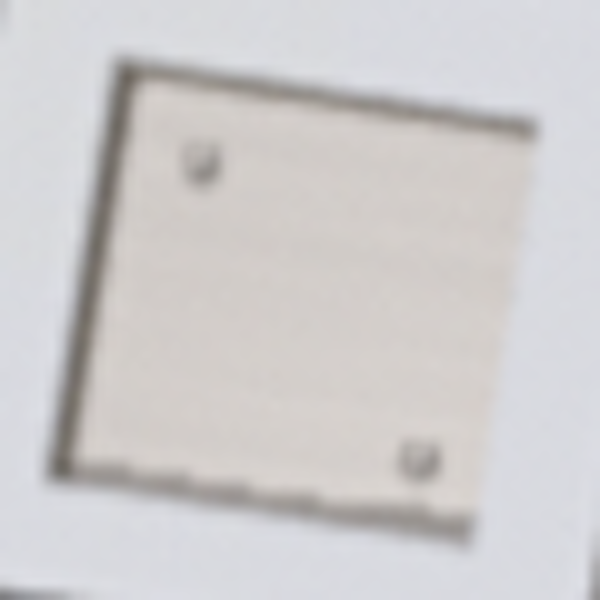

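View pics/ws.png

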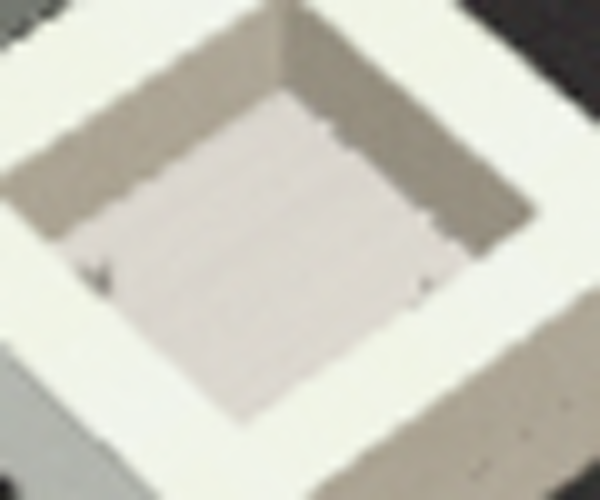

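Run:
```python
from h import *
K,D,R,t=cal("top");print("cam",-R.T@t)
a=cv2.imread("pics/top13.png");g=cv2.cvtColor(a,cv2.COLOR_BGR2GRAY)
f=lambda q,o=(230,200),s=10:(np.array(q,float)+.5)/s-.5+o
P=onplane("top",f([(117,58),(540,125),(470,545),(50,480)]),.075);print(P.round(4).tolist(),P.mean(0).round(4),np.linalg.norm(np.roll(P,-1,0)-P,axis=1).round(4))
e=np.roll(P,-1,0)-P;print(np.degrees(np.arctan2(e[:,1],e[:,0])))
pins=onplane("top",f([(205,155),(421,452)]),.047);print("tips",pins.round(4),pins.mean(0),np.linalg.norm(pins[0]-pins[1]))
v=pins[0]-pins[1];print(np.degrees(np.arctan2(v[1],v[0]))-45)
# box outer corners from ctop13 crop (180,180) s3.6
Q=onplane("top",(np.array([(184,36),(428,72),(393,319),(146,278)])+.5)/3.6-.5+180,.075);print("box",Q.round(4).tolist(),np.linalg.norm(np.roll(Q,-1,0)-Q,axis=1).round(4))
e=np.roll(Q,-1,0)-Q;print(np.degrees(np.arctan2(e[:,1],e[:,0])),Q.mean(0))
for v in((198,212),(235,248)):
  print(g[v[0]+9:v[1]+10 if 0 else v[1]+9,245:255] if v[0]<200 else g[238:252,266:278])
```

```text
cam [ 0.46316715 -0.01878639  1.1513709 ]
[[0.6203, 0.1463, 0.075], [0.6055, 0.0524, 0.075], [0.5126, 0.067, 0.075], [0.5267, 0.1597, 0.075]] [0.5663 0.1063 0.075 ] [0.0951 0.094  0.0937 0.0946]
[-98.97545065 171.02006959  81.36801954  -8.13781594]
tips [[0.6022 0.1302 0.047 ]
 [0.5349 0.0805 0.047 ]] [0.56853954 0.10534762 0.047     ] 0.08372661754917003
-8.584039918424352
box [[0.6556, 0.1703, 0.075], [0.6333, 0.0194, 0.075], [0.4816, 0.0399, 0.075], [0.5061, 0.1911, 0.075]] [0.1525 0.1531 0.1531 0.1509]
[-98.4118409  172.28817538  80.78134677  -7.91395118] [0.56911878 0.10518005 0.075     ]
[[144 143 144 148 153 160 165 172 178 182]
 [186 184 174 169 163 154 150 144 141 143]
 [206 205 201 198 194 190 188 184 175 169]
 [207 207 206 207 206 205 206 204 200 197]
 [205 204 204 205 205 206 206 207 207 205]
 [203 201 203 203 204 205 204 204 206 205]
 [203 203 202 201 199 201 201 203 203 204]
 [206 203 202 190 185 187 184 197 204 202]
 [207 206 202 182 181 177 167 194 203 204]
 [208 208 203 181 170 158 154 192 205 207]
 [206 205 203 182 156 143 160 195 206 207]
 [204 204 203 193 176 172 187 201 206 206]
 [204 204 204 203 199 195 201 205 205 204]
 [205 204 204 206 205 205 205 205 205 205]]
[[208 208 209 208 207 208 208 209 207 208 208 208]
 [206 208 208 208 209 208 207 208 209 208 208 208]
 [208 208 208 210 208 209 209 208 208 208 208 208]
 [210 209 210 211 209 210 209 209 210 209 209 208]
 [210 209 210 210 211 212 212 212 212 212 210 210]
 [209 209 209 209 206 205 208 207 210 210 211 210]
 [208 209 210 207 184 185 187 186 204 209 209 209]
 [208 208 209 200 173 179 173 162 199 210 209 210]
 [209 208 207 194 166 166 154 155 197 210 209 210]
 [209 210 209 201 179 164 157 175 202 211 209 209]
 [212 212 213 210 202 191 193 202 209 209 210 210]
 [208 208 209 210 207 203 206 212 212 214 211 212]
 [177 178 179 180 182 180 186 204 208 208 208 210]
 [151 149 153 151 154 154 158 173 181 179 181 194]]
```

Run:
```python
from h import *
im=[]
g=cv2.imread("pics/top13.png").astype(float).mean(2)
out=[]
for (u0,u1,v0,v1) in((246,254,212,220),(268,276,242,249)):
    w=g[v0:v1,u0:u1];bg=np.median(w.ravel()[np.argsort(w.ravel())[-30:]])
    for thr in(8,):
        W=(w<bg-thr)  ; v,u=np.nonzero(W);c=np.array([u.mean()+u0,v.mean()+v0]);
        WW=np.clip(bg-w,0,None)*W;vv,uu=np.mgrid[v0:v1,u0:u1];c2=np.array([(uu*WW).sum(),(vv*WW).sum()])/WW.sum()
        print(W.sum(),c,c2); out.append([onplane("top",c,.041)[0],onplane("top",c2,.041)[0]])
o=np.array(out)
for k in(0,1):
    d=o[0,k]-o[1,k];print(o[:,k].round(4).tolist(),o[:,k].mean(0).round(4),np.linalg.norm(d),np.degrees(np.arctan2(d[1],d[0]))-45)
```

```text
24 [249.83333333 216.125     ] [249.84207765 216.20068206]
23 [271.39130435 245.7826087 ] [271.52297072 245.82885027]
[[0.6005, 0.1315, 0.041], [0.5329, 0.0816, 0.041]] [0.5667 0.1065 0.041 ] 0.08402062943328684 -8.592145459106966
[[0.6003, 0.1314, 0.041], [0.5328, 0.0813, 0.041]] [0.5666 0.1064 0.041 ] 0.08412979974695561 -8.412092096500672
```

Run:
```python
from h import *
move([.4789,-.0628,.13],18.4)
```

```text
pos [ 0.5256 -0.2086  0.2125] jaw yaw 18.09 -> d [ 0.14  8.37 15.24] turn -0.31 or 179.7 -180.3 q [ 0.9   0.42 -0.74  1.63  0.29  1.22  0.41]
```

Request:
play_rows(deltas="60 0.1 0 4 -0.3;60 0.1 0 8 -0.3;60 0.1 0 12 -0.3;60 0.1 1 15.2 -0.3;60 0.1 3 15.2 -0.3;60 0.1 5.5 15.2 -0.3;60 0.1 7.5 15.2 -0.3;60 0.1 8.3 15.2 -0.3;60 0.1 8.3 15.2 -0.3;60 0.1 8.3 15.2 -0.3")

```text
t: 14.57
position: [0.4786, -0.0626, 0.131]
eef_rot: [-1.548, -0.246, 0.259]
ft_force: [0.5, -0.5, 0.4]
gripper_width: 0.0513
```

Run:
```python
from h import *
move([.4789,-.0628,.087],18.4)
im,d=get_image("side");cv2.imwrite("pics/s14.png",cv2.resize(im[200:300,310:410,::-1],None,fx=5.5,fy=5.5))
```

```text
pos [ 0.4786 -0.0626  0.131 ] jaw yaw 18.45 -> d [ 0.05  4.4  -0.07] turn 0.05 or 180.1 -179.9 q [ 0.75  0.36 -0.8   1.93  0.3   0.99  0.14]
```

View pics/s14.png

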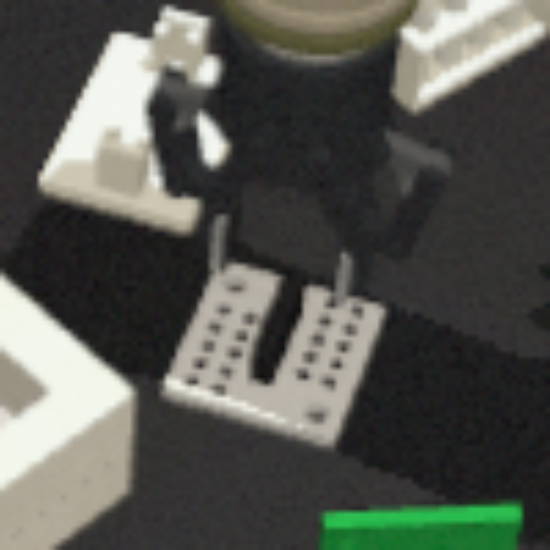

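Request:
play_rows(deltas="60 0 1.5 -0.1 0;60 0 3 -0.1 0;60 0 4.2 -0.1 0;60 0 4.2 -0.1 0;30 0 4.2 -0.1 0;0 0 4.2 -0.1 0;0 0 4.2 -0.1 0;0 0 4.2 -0.1 0;0 0 4.2 -0.1 0;0 0 4.2 -0.1 0")

```text
t: 15.45
position: [0.4799, -0.0635, 0.0907]
eef_rot: [-1.55, -0.248, 0.256]
ft_force: [-1.2, 0.4, 7.1]
gripper_width: 0.0105
```

Run:
```python
from h import *
move([.4789,-.0628,.087],18.4);print(r.get_obs()["gripper_width"],r.get_obs()["ft_force"])
im,d=get_image("side");cv2.imwrite("pics/s15.png",cv2.resize(im[200:300,310:410,::-1],None,fx=5.5,fy=5.5))
```

```text
pos [ 0.4799 -0.0635  0.0907] jaw yaw 18.42 -> d [-0.07  0.37  0.1 ] turn 0.02 or 180.0 -180.0 q [ 0.72  0.43 -0.77  1.96  0.36  0.91  0.09]
0.010526630964031499 [-1.2269167   0.38408359  7.08794401]
```

View pics/s15.png

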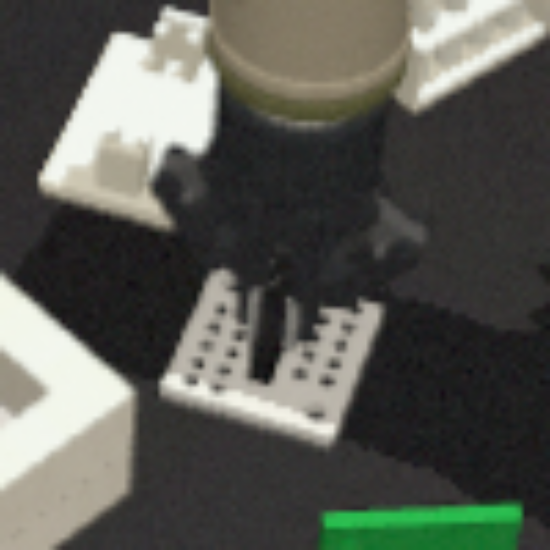

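Request:
play_rows(deltas="0 0 -1 0 0;0 0 -3 0 0;0 0 -6 0 0;0 0 -9 0 0;0 0 -11 0 -8;0 0 -11 0 -15;0 0 -11 0 -22;0 0 -11 0 -29;0 0 -11 0 -36;0 0 -11 0 -43")

```text
t: 16.33
position: [0.4803, -0.064, 0.2014]
eef_rot: [-1.396, -0.836, 0.84]
ft_force: [0.2, -1.1, -2.1]
gripper_width: 0.0104
```

Run:
```python
from h import *
move([.5676,.1062,.20],81.5)
```

```text
pos [ 0.4803 -0.064   0.2014] jaw yaw 61.76 -> d [19.13  0.17  0.36] turn -19.74 or 160.3 -199.7 q [ 0.91  0.3  -0.98  1.85  0.27  1.14  0.92]
```

Request:
play_rows(deltas="0 2 0 0.1 -6;0 5 0 0.2 -12;0 8 0 0.3 -18;0 11 0 0.4 -19.7;0 14 0 0.4 -19.7;0 16.5 0 0.4 -19.7;0 18.5 0 0.4 -19.7;0 19.1 0.1 0.4 -19.7;0 19.1 0.1 0.4 -19.7;0 19.1 0.1 0.4 -19.7")

```text
t: 17.17
position: [0.5668, 0.1057, 0.2008]
eef_rot: [-1.268, -1.096, 1.1]
ft_force: [-1.1, -0.5, -2.8]
gripper_width: 0.0106
```

Run:
```python
from h import *
move([.5676,.1062,.142],81.5)
im,d=get_image("side");cv2.imwrite("pics/s16.png",cv2.resize(im[180:330,220:370,::-1],None,fx=4,fy=4))
im,d=get_image("top");cv2.imwrite("pics/t16.png",cv2.resize(im[170:300,170:320,::-1],None,fx=4,fy=4))
```

```text
pos [0.5668 0.1057 0.2008] jaw yaw 81.48 -> d [ 0.04  5.88 -0.11] turn -0.02 or 180.0 -180.0 q [ 0.48  0.54 -0.98  1.61  0.46  1.25  0.84]
```

View pics/s16.png

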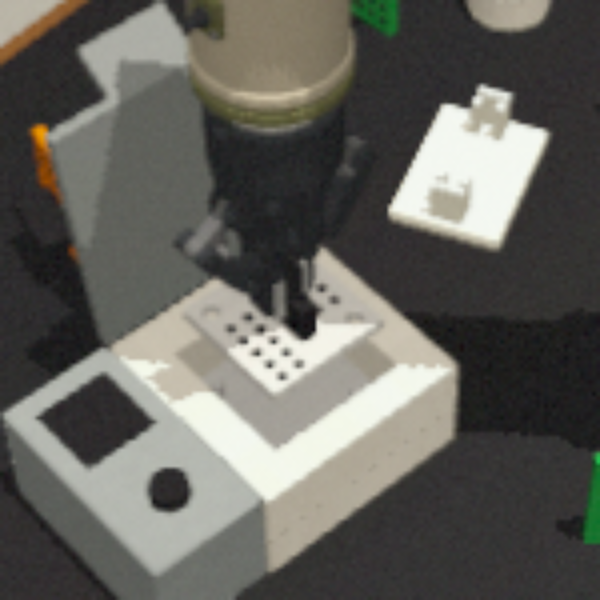

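View pics/t16.png

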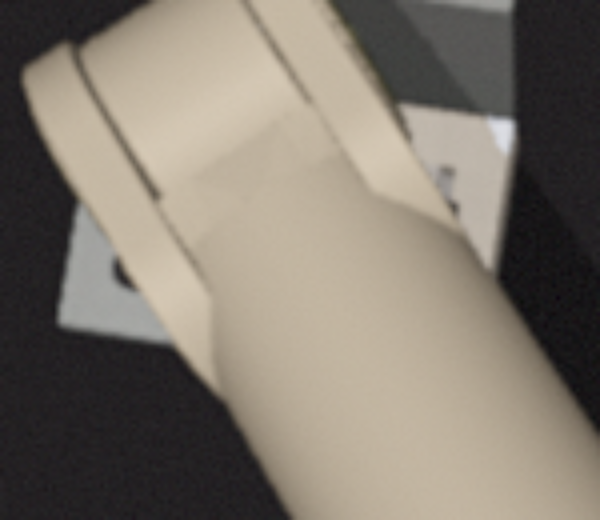

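Request:
play_rows(deltas="0 0.05 1 -0.1 0;0 0.05 2.5 -0.1 0;0 0.05 4 -0.1 0;0 0.05 5.3 -0.1 0;0 0.05 5.7 -0.1 0;0 0.05 5.7 -0.1 0")

```text
t: 17.77
position: [0.5669, 0.1041, 0.1422]
eef_rot: [-1.269, -1.091, 1.1]
ft_force: [-0.1, 0.3, -2.3]
gripper_width: 0.0105
```

Run:
```python
from h import *
move([.5676,.1062,.1257],81.5);print(r.get_obs()["ft_force"])
```

```text
pos [0.5669 0.1041 0.1422] jaw yaw 81.33 -> d [ 0.21  1.65 -0.06] turn -0.17 or 179.8 -180.2 q [ 0.46  0.6  -0.94  1.67  0.52  1.15  0.8 ]
[-0.13409177  0.30643585 -2.34115321]
```

Request:
play_rows(deltas="0 0.2 0 -0.1 -0.2;0 0.2 0 -0.1 -0.2;0 0.2 0 -0.1 -0.2")

```text
t: 18.02
position: [0.5686, 0.1062, 0.1429]
eef_rot: [-1.268, -1.095, 1.101]
ft_force: [-0.6, 0.7, -2.3]
gripper_width: 0.0102
```

Run:
```python
from h import *
move([.5676,.1062,.1257],81.5);print(r.get_obs()["ft_force"])
```

```text
pos [0.5686 0.1062 0.1429] jaw yaw 81.53 -> d [-0.02  1.72  0.09] turn 0.03 or 180.0 -180.0 q [ 0.45  0.61 -0.94  1.66  0.52  1.15  0.8 ]
[-0.59220093  0.74137313 -2.33555019]
```

Request:
play_rows(deltas="0 0 0.2 0.1 0;0 0 0.4 0.1 0;0 0 0.6 0.1 0;0 0 0.8 0.1 0;0 0 0.9 0.1 0;0 0 0.9 0.1 0")

```text
t: 18.52
position: [0.5674, 0.1063, 0.1336]
eef_rot: [-1.267, -1.095, 1.102]
ft_force: [0.7, -0.8, -2.0]
gripper_width: 0.0107
```

Run:
```python
from h import *
move([.5676,.1062,.1257],81.5);print(r.get_obs()["ft_force"],r.get_obs()["wrist_torque"])
```

```text
pos [0.5674 0.1063 0.1336] jaw yaw 81.53 -> d [-0.01  0.79 -0.03] turn 0.03 or 180.0 -180.0 q [ 0.45  0.62 -0.93  1.68  0.53  1.13  0.79]
[ 0.69394651 -0.78167364 -1.97310655] [-0.00027478  0.00633703  0.03272481]
```

Request:
play_rows(deltas="0 0 0.2 0 0;0 0 0.4 0 0;0 0 0.6 0 0;0 0 0.75 0 0;0 0 0.8 0 0;0 0 0.8 0 0")

```text
t: 19.02
position: [0.5673, 0.1064, 0.1258]
eef_rot: [-1.267, -1.095, 1.102]
ft_force: [-1.2, -0.6, 2.3]
gripper_width: 0.0107
```

Request:
play_rows(deltas="0 0 0.1 0 0;0 0 0.1 0 0;10 0 0 0 0;20 0 0 0 0;30 0 0 0 0;30 0 0 0 0;30 0 0 0 0;30 0 -2 0 0;30 0 -5 0 0;30 0 -8 0 0")

```text
t: 19.85
position: [0.5674, 0.1061, 0.2059]
eef_rot: [-1.266, -1.093, 1.103]
ft_force: [-0.2, -0.4, 0.8]
gripper_width: 0.0259
```

Request:
play_rows(deltas="30 -3 -4 0 0;30 -7 -6 0 0;30 -11 -6 0 0;30 -15 -6 0 0;30 -19 -6 0 0;30 -23 -6 0 0;30 -25 -6 0 0;30 -25 -6 0 0")

```text
t: 20.52
position: [0.5301, -0.1493, 0.2647]
eef_rot: [-1.271, -1.084, 1.098]
ft_force: [-0.1, -1.0, -0.5]
gripper_width: 0.0255
```

Run:
```python
from h import *
print(r.get_obs()["position"],r.get_obs()["t"])
for n in("side","top"):
  im,d=get_image(n);cv2.imwrite(f"pics/{n}20.png",im[:,:,::-1]);np.save(f"{n}20.npy",d)
  c=im[200:340,210:370] if n=="side" else im[170:310,170:330]
  cv2.imwrite(f"pics/c{n}20.png",cv2.resize(c[:,:,::-1],None,fx=4,fy=4,interpolation=cv2.INTER_CUBIC))
d=np.load("top20.npy");b=np.zeros(d.shape,bool);b[205:255,235:285]=1
X,uv=cloud("top",d,b)
C=np.array([.5666,.1063]);x=np.array([.989,-.148]);y=np.array([.148,.989])
a=(X[:,:2]-C)@x;e=(X[:,:2]-C)@y
for sx in(1,-1):
  for sy in(1,-1):
    s=(sx*a>12)&(sx*a<36)&(sy*e>12)&(sy*e<36);print(sx,sy,s.sum(),np.median(X[s][:,2]).round(4))
s=(abs(a)<18)&(abs(e)<.004);s=(abs(a)<.018)&(abs(e)<.004);print("rib",np.median(X[s][:,2]))
for sx in(1,-1):
  for sy in(1,-1):
    s=(sx*a>.012)&(sx*a<.036)&(sy*e>.012)&(sy*e<.036);print(sx,sy,s.sum(),np.median(X[s][:,2]).round(4))
```

```text
[ 0.53007542 -0.14927723  0.2647278 ] 20.5167
1 1 0 nan
1 -1 0 nan
-1 1 0 nan
-1 -1 0 nan
rib 0.07148164837043636
1 1 110 0.0437
1 -1 109 0.0438
-1 1 112 0.0435
-1 -1 112 0.0432
  return _methods._mean(a, axis=axis, dtype=dtype,
  ret = ret.dtype.type(ret / rcount)
```

View pics/cside20.png

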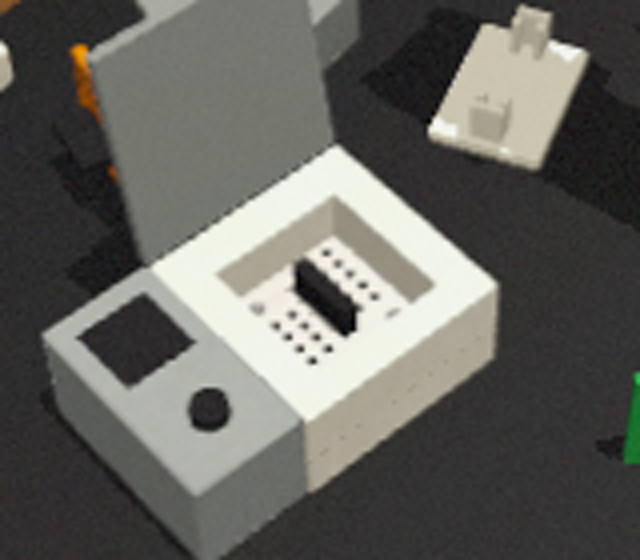

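View pics/ctop20.png

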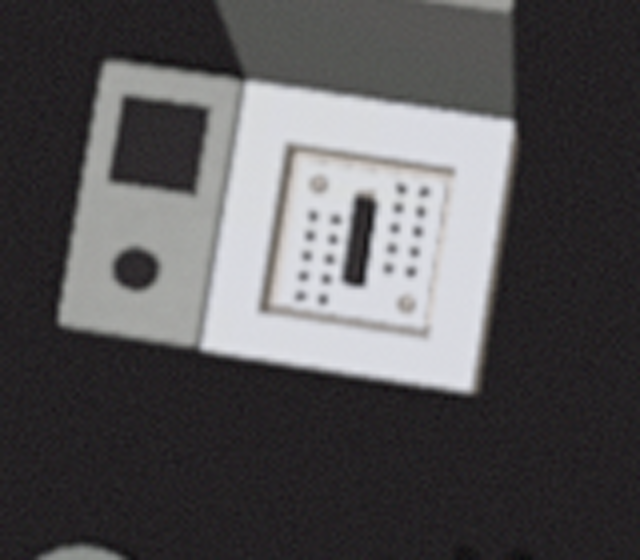

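View pics/side20.png

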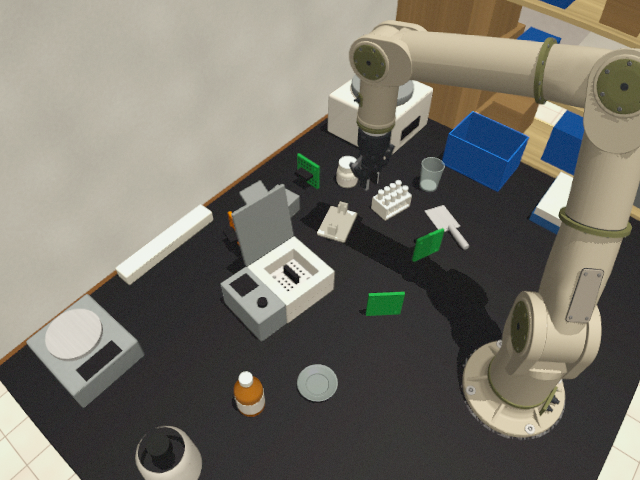

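The plate's upper face reads 43 to 44 mm at all four corners, against 43 mm expected. The rib top reads 71 mm, also as expected, and the pins show through both holes. The lid is open and the bystanders have not moved. Handing in.

Run:
```python
from h import *
print(workorder.sign_off())
```

```text
the job is handed in; nothing more can be done
None
```

The job is done and handed in at about 20.6 s of the 72 s allowed; the hand-in reports no verdict.

- **Lid:** I gripped the tab by its side edges, swung it over the arc to nearly upright and let go. It fell open to the stop and was still open in the last picture.
- **Laying the plate down:** I lifted it out of the rack by its top edge and stood it on the bench. I then tipped it onto a finger and lowered it flat with its rib up. I let go and moved clear.
- **Fitting the plate:** I took it again by the rib, turned it to the heater and lowered it over the pins. The force stayed under about 3 N until I pressed it down lightly just before letting go.

**Last checks:**
- The plate's upper face reads 43.2 to 43.8 mm at all four corners, against 43 mm expected.
- The rib top reads 71.5 mm, against 71 mm expected.
- The pins show in both holes.
- The bystanders look unmoved in the side view. I did not measure them.
- The arm is clear of everything.

The highest wrist reading I saw was about 25 N, when the plate's edge touched the bench. My first corner-height reading came out empty because of a unit slip in my script; I corrected it in the same script. No other check failed or disagreed.

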